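Unstack the colour-coded food tubs into their trays

TASK

Take the two stacks of washed food tubs apart and set each tub in the tray whose floor has the colour of its lid, lying flat on the tray's floor wholly inside the rim, lid up. Keep every tub upright all the way: none may tip over.

Things in the scene. Friction and masses are not known exactly. Their poses are not given: they have to be found in the camera images.
- red_tub: Loose closed food tub, a rigid box with a white body and a flat red clip-down lid, 120 x 56 x 34 mm (x, y, height), about 240 g, with straight sides; only small lid clips stand out 2.5 mm from its x ends. Origin at the centre of its underside, z up, x along its length. Grip it across y (56 mm). It is the bottom of one stack.
- blue_tub: Loose closed food tub, a rigid box with a white body and a flat blue clip-down lid, 120 x 56 x 34 mm (x, y, height), about 240 g, with straight sides; only small lid clips stand out 2.5 mm from its x ends. Origin at the centre of its underside, z up, x along its length. Grip it across y (56 mm). It is the bottom of the other stack.
- green_tub: Loose closed food tub, a rigid box with a white body and a flat green clip-down lid, 86 x 54 x 34 mm (x, y, height), about 170 g, with straight sides; only small lid clips stand out 2.5 mm from its x ends. Origin at the centre of its underside, z up, x along its length. Grip it across y (54 mm). It starts lying on either the red or the blue tub, crosswise.
- yellow_tub: Loose closed food tub, a rigid box with a white body and a flat yellow clip-down lid, 86 x 54 x 34 mm (x, y, height), about 170 g, with straight sides; only small lid clips stand out 2.5 mm from its x ends. Origin at the centre of its underside, z up, x along its length. Grip it across y (54 mm). It starts on whichever of the red and blue tubs the green one is not on, crosswise.
- purple_tub: Loose closed food tub, a rigid box with a white body and a flat purple clip-down lid, 50 x 50 x 38 mm (x, y, height), about 120 g, with straight sides; only small lid clips stand out 2.5 mm from its x ends. Origin at the centre of its underside, z up, x and y along its sides. Grip it across y (50 mm). It starts on top of the stack whose bottom is the red tub, on the green or the yellow tub.
- red_tray: Shallow tray fixed to the drainboard, red floor and thin grey rim: inside 144 x 80 mm (x, y), so the red tub has 12 mm to spare on every side when lying the same way round; outside 150 x 86 mm. The floor is 3 mm thick and the rim (3 mm wide) rises to 12 mm above the drainboard. Origin at the centre of its underside, on the drainboard; x along its length, z up.
- blue_tray: Shallow tray fixed to the drainboard, blue floor and thin grey rim: inside 144 x 80 mm (x, y), so the blue tub has 12 mm to spare on every side when lying the same way round; outside 150 x 86 mm. The floor is 3 mm thick and the rim (3 mm wide) rises to 12 mm above the drainboard. Origin at the centre of its underside, on the drainboard; x along its length, z up.
- green_tray: Shallow tray fixed to the drainboard, green floor and thin grey rim: inside 110 x 78 mm (x, y), so the green tub has 12 mm to spare on every side when lying the same way round; outside 116 x 84 mm. The floor is 3 mm thick and the rim (3 mm wide) rises to 12 mm above the drainboard. Origin at the centre of its underside, on the drainboard; x along its length, z up.
- yellow_tray: Shallow tray fixed to the drainboard, yellow floor and thin grey rim: inside 110 x 78 mm (x, y), so the yellow tub has 12 mm to spare on every side when lying the same way round; outside 116 x 84 mm. The floor is 3 mm thick and the rim (3 mm wide) rises to 12 mm above the drainboard. Origin at the centre of its underside, on the drainboard; x along its length, z up.
- purple_tray: Shallow tray fixed to the drainboard, purple floor and thin grey rim: inside 74 x 74 mm (x, y), so the purple tub has 12 mm to spare on every side; outside 80 x 80 mm. The floor is 3 mm thick and the rim (3 mm wide) rises to 12 mm above the drainboard. Origin at the centre of its underside, on the drainboard; x along its side, z up.

How it is judged:
At the end, for the whole second after the job is handed in: Each of the five tubs lies lid up and flat (within 2 degrees) on the floor of the tray of its own colour (its underside no more than 2.5 mm above that floor), wholly inside the rim (centres within 18 mm), released and at rest (horizontal distance between red_tub and red_tray below 0.018 m and z of red_tub in the frame of red_tray between 0 and 0.0055 m and angle between each of red_tub, blue_tub, green_tub, yellow_tub, purple_tub's own z axis and vertical below 0.035 rad and linear speed of each of red_tub, blue_tub, green_tub, yellow_tub, purple_tub below 0.02 m/s and angular speed of each of red_tub, blue_tub, green_tub, yellow_tub, purple_tub below 0.2 rad/s and horizontal distance between blue_tub and blue_tray below 0.018 m and z of blue_tub in the frame of blue_tray between 0 and 0.0055 m and horizontal distance between green_tub and green_tray below 0.018 m and z of green_tub in the frame of green_tray between 0 and 0.0055 m and horizontal distance between yellow_tub and yellow_tray below 0.018 m and z of yellow_tub in the frame of yellow_tray between 0 and 0.0055 m and horizontal distance between purple_tub and purple_tray below 0.018 m and z of purple_tub in the frame of purple_tray between 0 and 0.0055 m); the robot touches nothing.
It fails at once if the red tub tipped over (more than 34 degrees from upright) (angle between red_tub's own z axis and vertical above 0.6 rad).
It fails at once if the blue tub tipped over (more than 34 degrees from upright) (angle between blue_tub's own z axis and vertical above 0.6 rad).
It fails at once if the green tub tipped over (more than 34 degrees from upright) (angle between green_tub's own z axis and vertical above 0.6 rad).
It fails at once if the yellow tub tipped over (more than 34 degrees from upright) (angle between yellow_tub's own z axis and vertical above 0.6 rad).
It fails at once if the purple tub tipped over (more than 34 degrees from upright) (angle between purple_tub's own z axis and vertical above 0.6 rad).
It also fails if it takes over 134 s, if anything falls off the work surface, if the arm or the gripper's body presses on something with over 40 N, if the wrist force passes 120 N, or if a joint passes its speed limit or range.

ROBOT

A 6-joint arm with a two-finger parallel gripper is mounted at the origin on the work surface. World frame = base frame: x ahead of the robot, y to its left, z up, the work surface at z = 0. Lengths are in m, angles in rad, forces in N, time in s.
With the tool pointing down it reaches from about 0.325 to 0.9 m from the base axis. Payload 6.1 kg.
Tool frame: the origin (TCP) lies between the finger pads; the fingertips stand 17 mm ahead of it and the grasp point (between the pads) lies 2 mm behind it; z points along the fingers, y is the line along which they close (so a half turn about z gives the same grasp; the last joint's range is limited). The gripper opens to 87 mm and grips with 3 to 60 N. Pads are 19 mm wide; open, the fingers measure 117 mm over their backs; the gripper's body (75 mm by 190 mm) begins 51 mm behind the grasp point.
Start: joints at [1.116, 0.22, 1.526, -0, 1.395, -0.126], TCP at [0.202, 0.592, 0.24] pointing down, gripper open.
Joint ranges: [-2.98, 2.98], [-0.91, 2.08], [0.09, 2.57], [-1.24, 4.39], [0.2, 2.65], [-2.68, 2.68]. Speed limits (rad/s): [2.57, 2.57, 3.01, 3.14, 3.14, 3.14].

INTERFACE

Orientations are given as a rotation vector (axis times angle).
In Python, from station import bot gives the robot as it stands. Calls block until the motion is done:
- bot.reach(position, orientation): joint-space move of the TCP to a pose.
- bot.servo_line(position, rotation=None, rate=0.15): straight line of the TCP; rotation=None keeps the orientation; rate is the mean speed in m/s.
- bot.move_j(angles): joint-space move.
- bot.grip(opening, strength=None): finger opening in m; strength is the grip in N (None keeps the last); returns when the fingers have stopped.
- bot.pause(seconds).
- bot.solve_ik(position, orientation): joint angles nearest the present ones, or None.
- bot.sense(): the state.
- bot.camera(name): name is "scene" or "top" or "wrist"; returns a dict with "color" (384x512x3 uint8, red, green, blue), "range_z" (384x512 float32, m along the optical axis (not along the pixel's ray), 0 where there is no reading), "vertical_fov" (degrees; the focal length in pixels is half the picture's height over the tangent of half this angle, whatever the lens; pixels are square), "cx", "cy" (the principal point, pixels), "T" (4x4, takes a point from camera to world coordinates); the wrist camera has in their place "hand_eye" (4x4, takes a point from camera to tool coordinates, whose origin is the TCP and whose axes are the flange's). Camera axes: x right, y down, z forward; pixel columns grow to the right and rows downward; lengths in m; the calibration is good to about 2 mm. A picture is of the moment at which its call begins: read the wrist's pose just before it.
A pose or a line that the arm cannot do raises bot.IKError and nothing moves.
- bot.job_done(): hands the job in; it is judged then, once.
The state is a dict: "clock": time; "joint_pos": joint angles; "joint_vel": joint speeds; "joint_efforts": joint torques, N m; "tool_pos": TCP position; "orientation": TCP orientation; "force": force on the tool from outside, world axes, zero at the start; "wrist_torque": the same for the moment, N m; "width": finger opening in m; "grip_force": force on a finger pad.
Only numpy, scipy, OpenCV 4.12 (cv2) and the standard library are available. Lean on these libraries where they do the work, as an engineer would, in place of code of your own. Each camera call takes 0.05 s, during which the arm holds its last target. There are 200 camera calls.

## Working session

There is one attempt and no reset: what is moved stays moved. The work goes in short steps, each a Python script; the robot and the scene stay as the last script left them, time stands still between calls to the robot, and variables do not carry over. Pictures are saved under pics/ and viewed, at most 14 in all, crops included, and the job is handed in when it is done.

```bash
mkdir -p pics; ls; python3 - <<'E'
from station import bot
import cv2,numpy as np
for n in("scene","top"):
    c=bot.camera(n); np.savez(f"pics/{n}0.npz",**c); cv2.imwrite(f"pics/{n}0.png",c["color"][:,:,::-1])
    print(n,c["vertical_fov"],c["cx"],c["cy"],np.round(c["T"],3).tolist())
s=bot.sense();print(s["clock"],s["orientation"],s["width"])
E
```

```text
pics
scene 48.69427555707908 263.29058538264286 192.83405286399284 [[-0.346, 0.791, -0.505, 1.088], [0.938, 0.299, -0.174, 0.172], [0.013, -0.534, -0.845, 0.992], [0.0, 0.0, 0.0, 1.0]]
top 57.89267769781519 251.98836488889972 190.15641689378796 [[-0.023, -0.999, 0.042, 0.503], [-0.999, 0.024, 0.033, -0.017], [-0.034, -0.041, -0.999, 0.868], [0.0, 0.0, 0.0, 1.0]]
0.1 [-5.14081089e-01 -3.09874328e+00  2.66092818e-03] 0.08710808699064704
```

View pics/top0.png

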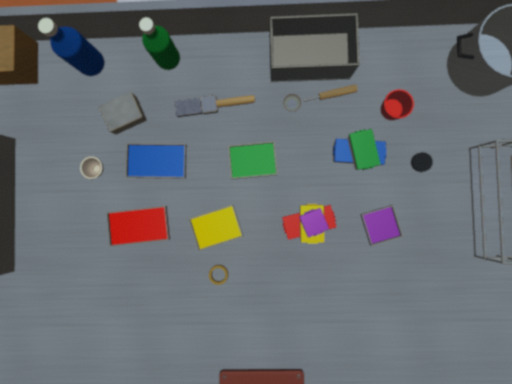

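View pics/scene0.png

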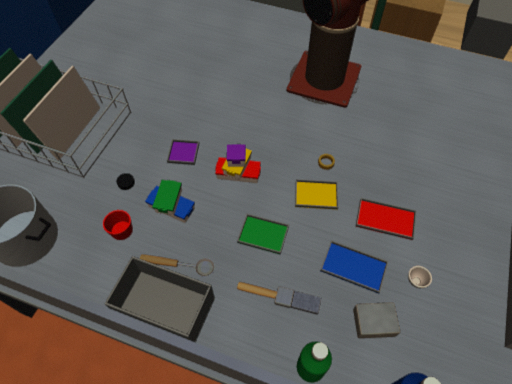

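The top view shows five trays: blue (156,160), green (253,160), red (139,226), yellow (216,227) and purple (381,225). There are two stacks, purple/yellow/red at (312,222) and green/blue at (362,150). The scene view agrees.

```bash
cat > h.py <<'E'
import cv2,numpy as np
from scipy.spatial.transform import Rotation as R
HUE=dict(red=0,blue=110,green=65,yellow=27,purple=140)
def find(c,T,col,zr,roi=None,cen=None,rad=0.1):
    """world points of a colour within height range -> (xy centre, long-axis angle, size, median z)"""
    h=cv2.cvtColor(c["color"],cv2.COLOR_RGB2HSV).astype(int)
    d=np.abs(h[...,0]-HUE[col]);d=np.minimum(d,180-d)
    z=c["range_z"]
    m=(d<11)&(h[...,1]>130)&(h[...,2]>60)&(z>0)
    if roi: q=np.zeros_like(m);q[roi[1]:roi[3],roi[0]:roi[2]]=1;m&=q
    v,u=np.nonzero(m);zz=z[v,u]
    f=z.shape[0]/2/np.tan(np.radians(c["vertical_fov"])/2)
    p=np.c_[(u-c["cx"])*zz/f,(v-c["cy"])*zz/f,zz]@T[:3,:3].T+T[:3,3]
    k=(p[:,2]>zr[0])&(p[:,2]<zr[1])
    if cen is not None:k&=np.hypot(*(p[:,:2]-cen).T)<rad
    p=p[k]
    if len(p)<15:return None
    mm=np.zeros(m.shape,np.uint8);mm[v[k],u[k]]=1
    n,l,st,_=cv2.connectedComponentsWithStats(mm)
    lab=l[v[k],u[k]];keep=np.isin(lab,[i for i in range(1,n) if st[i,4]>12])
    p=p[keep]
    (cx,cy),(a,b),ang=cv2.minAreaRect((p[:,:2]*1000).astype(np.float32))
    if a<b:a,b,ang=b,a,ang+90
    ang=(ang+90)%180-90
    return np.array([cx,cy])/1000,ang,np.array([a,b]),np.median(p[:,2])
E
python3 - <<'E'
import numpy as np
from h import *
c=dict(np.load("pics/top0.npz"));T=c["T"]
for n,col,roi in [("purpletub","purple",(290,190,340,250)),("yellowtub","yellow",(285,190,340,255)),("redtub","red",(275,190,345,255)),("greentub","green",(325,115,395,185)),("bluetub","blue",(325,115,395,185)),
 ("red","red",(90,190,180,260)),("blue","blue",(110,130,200,190)),("green","green",(215,130,290,190)),("yellow","yellow",(180,195,255,260)),("purple","purple",(350,195,410,255))]:
    r=find(c,T,col,(-.05,.2),roi);print(n,np.round(r[0],4),round(r[1],1),r[2].round(),round(float(r[3]),4))
E
```

```text
purpletub [ 0.4629 -0.1241] 24.0 [49. 46.] 0.1052
yellowtub [ 0.4584 -0.1296] -2.6 [87. 64.] 0.0671
redtub [ 0.4602 -0.1257] -76.9 [129.  54.] 0.0333
greentub [ 0.6258 -0.2495] 10.2 [88. 53.] 0.0669
bluetub [ 0.6289 -0.2539] 85.9 [135.  60.] 0.0329
red [0.4576 0.3014] -84.9 [146.  80.] 0.003
blue [0.6214 0.2543] 87.3 [145.  78.] 0.0028
green [0.6165 0.01  ] -86.0 [106.  74.] 0.0024
yellow [0.4497 0.1051] -73.0 [110.  77.] 0.0026
purple [ 0.4467 -0.3038] 15.5 [70. 69.] 0.0021
```

```bash
cat >> h.py <<'E'
from station import bot
TRAY=dict(red=(.4576,.3014,-84.9),blue=(.6214,.2543,87.3),green=(.6165,.010,-86.),yellow=(.4497,.1051,-73.),purple=(.4467,-.3038,15.5))
def ori(longdeg,xyz):
    """tool down, closing across the long axis; choose the half turn with smaller joint 6"""
    best=None
    for k in (0,180):
        b=np.radians(longdeg+90+k);y=np.array([np.cos(b),np.sin(b),0]);z=np.array([0,0,-1.])
        r=R.from_matrix(np.c_[np.cross(y,z),y,z]).as_rotvec()
        q=bot.solve_ik(xyz,r)
        if q is not None and (best is None or abs(q[5])<best[0]):best=(abs(q[5]),r)
    return best[1]
def look(col,zr,cen,name=None):
    s=bot.sense();c=bot.camera("wrist")
    T=np.eye(4);T[:3,:3]=R.from_rotvec(s["orientation"]).as_matrix();T[:3,3]=s["tool_pos"];T=T@c["hand_eye"]
    if name:cv2.imwrite(name,c["color"][:,:,::-1])
    r=find(c,T,col,zr,cen=np.array(cen))
    print(col,"wrist:",r and (np.round(r[0],4),round(r[1],1),r[2].round(),round(float(r[3]),4)))
    return r
def hover(xy,ang,z):
    p=[*xy,z];o=ori(ang,p);bot.reach(p,o);return o
def pick(xy,ang,bottom,dz=.030,n=25,lift=.19):
    p=[*xy,bottom+dz+.07];o=ori(ang,p);bot.reach(p,o)
    bot.servo_line([*xy,bottom+dz],rate=.1);bot.grip(.03,n)
    s=bot.sense();print("grip",round(s["width"],4),s["grip_force"])
    bot.servo_line([*xy,lift],rate=.15)
    s=bot.sense();print("lifted",round(s["width"],4),np.round(s["force"],1),s["clock"])
def place(col,dz=.030,off=(0,0)):
    x,y,a=TRAY[col];xy=np.array([x,y])+off
    p=[*xy,.19];o=ori(a,p);bot.reach(p,o)
    bot.servo_line([*xy,.05+dz],rate=.2);bot.servo_line([*xy,.0035+dz],rate=.05)
    bot.pause(.2);print("down",np.round(bot.sense()["force"],1))
    bot.grip(.085);bot.pause(.2)
    bot.servo_line([*xy,.19],rate=.2);print("clock",bot.sense()["clock"])
E
python3 - <<'E'
from h import *
hover((.463,-.124),24,.26)
look("purple",(.09,.12),(.463,-.124),"pics/w1.png")
look("yellow",(.05,.08),(.463,-.124))
print(bot.sense()["clock"],bot.sense()["joint_pos"])
E
```

```text
purple wrist: (array([ 0.4646, -0.1249]), 21.3, array([54., 49.]), 0.1061)
yellow wrist: (array([ 0.4596, -0.1262]), -0.7, array([91., 54.]), 0.0681)
2.8917 [-4.25207234e-01 -1.49028857e-01  1.86771260e+00  1.37083066e-04
  1.42298192e+00  7.25439208e-01]
```

View pics/w1.png

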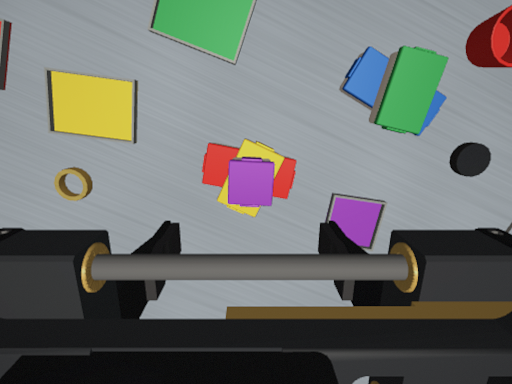

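The wrist view shows purple at (250,182) with its clips at the upper edge (250,158), so its x axis runs at about 21°, as measured. Yellow and red lie below it.

```bash
python3 - <<'E'
from h import *
pick((.464,-.1247),21.5,.068)
hover((.464,-.1247),21.5,.21)
place("purple")
hover((.40,-.17),-1,.26)
look("purple",(.02,.06),TRAY["purple"][:2],"pics/w2.png")
look("yellow",(.05,.08),(.463,-.124));look("red",(.02,.045),(.463,-.124))
E
```

```text
grip 0.0498 24.99459601007402
lifted 0.05 [-0.9  0.3 -1.9] 5.6833
down [-0.1 -0.1 -1.3]
clock 10.675
purple wrist: (array([ 0.4468, -0.3038]), 15.1, array([55., 49.]), 0.041)
yellow wrist: (array([ 0.4592, -0.1263]), -0.8, array([89., 54.]), 0.0682)
red wrist: (array([ 0.4607, -0.1235]), -76.9, array([124.,  55.]), 0.0342)
```

View pics/w2.png

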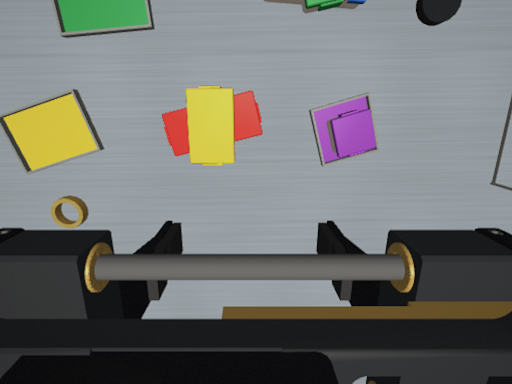

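The purple tub sits flat in its tray at (353,133). The yellow tub is intact on red at (211,125). Next I'll do yellow, then red.

```bash
python3 - <<'E'
from h import *
pick((.4592,-.1263),-0.8,.034)
place("yellow")
hover((.40,-.08),-1,.26)
look("yellow",(.02,.06),TRAY["yellow"][:2],"pics/w3.png")
r=look("red",(.02,.045),(.461,-.123))
if abs(r[2][0]-125)<7:
    pick(r[0],r[1],0.0);place("red")
    hover((.40,.25),-85,.26);look("red",(.02,.06),TRAY["red"][:2],"pics/w4.png")
E
```

```text
grip 0.0538 25.000143349170685
lifted 0.054 [ 0.3 -0.3 -1.8] 14.6167
down [ 0.1 -0.2 -1.6]
clock 19.8167
yellow wrist: (array([0.4514, 0.1031]), -72.8, array([92., 54.]), 0.0372)
red wrist: (array([ 0.4608, -0.1237]), -76.9, array([124.,  55.]), 0.0342)
grip 0.0556 25.000198781490326
lifted 0.0554 [ 0.5 -0.2 -2.7] 25.5167
down [ 0.3 -0.4 -2.1]
clock 31.0
red wrist: (array([0.4586, 0.3022]), -84.9, array([123.,  56.]), 0.0371)
```

```bash
python3 - <<'E'
import cv2
cv2.imwrite("pics/m1.png",cv2.resize(cv2.hconcat([cv2.imread("pics/w3.png"),cv2.imread("pics/w4.png")]),(800,300)))
E
```

```text
(no output)
```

View pics/m1.png

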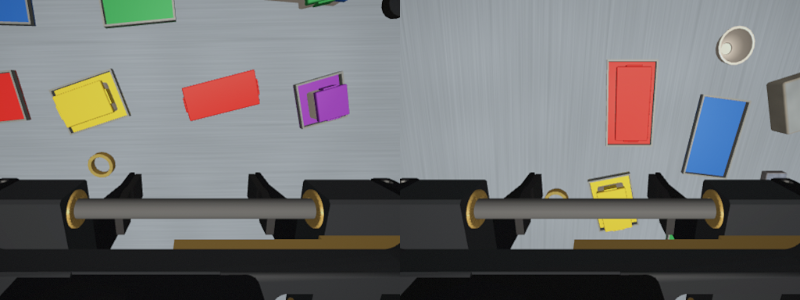

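Yellow at (88,102) and red at (632,103) are both inside their trays, with lids at 37 mm as expected. Now green and blue.

```bash
python3 - <<'E'
from h import *
hover((.55,-.25),10,.26)
r=look("green",(.05,.08),(.626,-.25))
if r is not None and abs(r[2][0]-90)<6 and abs(r[2][1]-54)<4:
    pick(r[0],r[1],.034);place("green")
    hover((.55,-.2),10,.26)
    look("green",(.02,.06),TRAY["green"][:2])
    r=look("blue",(.02,.045),(.629,-.254),"pics/w5.png")
    if abs(r[2][0]-125)<7 and abs(r[2][1]-56)<4:
        pick(r[0],r[1],0.0);place("blue")
        hover((.45,.0),0,.35)
        c=bot.camera("top");cv2.imwrite("pics/top1.png",c["color"][:,:,::-1])
        for k,t in TRAY.items():
            r=find(c,c["T"],k,(.02,.06),cen=np.array(t[:2]),rad=.09);print(k,r and (r[0]-t[:2],r[1]-t[2],r[2],r[3]))
E
```

```text
green wrist: (array([ 0.6275, -0.2514]), 11.1, array([89., 53.]), 0.0681)
grip 0.0539 25.000137984752655
lifted 0.0539 [ 0.4  0.7 -2.5] 36.6167
down [-0.4 -0.7 -2.5]
clock 41.5833
green wrist: (array([0.6179, 0.0083]), -85.8, array([92., 54.]), 0.0373)
blue wrist: (array([ 0.6276, -0.25  ]), 84.7, array([124.,  55.]), 0.0341)
grip 0.0558 25.000312328338623
lifted 0.0559 [ 0.  -0.1 -3.3] 46.5833
down [-0.1  1.1 -3.4]
clock 52.3333
red (array([0.00456833, 0.04625094]), 52.431581878662115, array([73.3902359 , 39.30357361]), np.float64(0.0367824336084136))
blue (array([-0.00165836,  0.00010604]), 0.24351806640625284, array([122.22904205,  56.29367447]), np.float64(0.03662793391738017))
green (array([-0.00133594,  0.00102712]), 0.31371259689331055, array([90.93553925, 54.31528854]), np.float64(0.036305341247820644))
yellow (array([ 0.0273061 , -0.01639351]), 160.87290954589844, array([49.58678818, 17.17884064]), np.float64(0.03620573916095371))
purple (array([-0.00126699,  0.00121135]), -1.709223747253418, array([53.18034363, 49.45866776]), np.float64(0.03977883844218083))
```

```bash
python3 - <<'E'
from h import *
hover((.40,-.17),0,.35)
c=bot.camera("top");cv2.imwrite("pics/top2.png",c["color"][:,:,::-1])
for k,t in TRAY.items():
    r=find(c,c["T"],k,(.02,.06),cen=np.array(t[:2]),rad=.09);print(k,r and (r[0]-t[:2],r[1]-t[2],r[2],r[3]))
E
```

```text
red (array([-1.31405029e-03,  4.00939941e-05]), -0.061117267608636894, array([123.21543884,  55.88049316]), np.float64(0.03673376217555668))
blue (array([-0.00147922, -0.00015779]), -0.014744567871090908, array([122.17691803,  56.1346283 ]), np.float64(0.03666725011733574))
green (array([-0.00157397,  0.00103846]), 0.12108278274536133, array([90.86734772, 54.20468903]), np.float64(0.036240985759346867))
yellow (array([-0.00113347,  0.00045486]), 0.10269737243652344, array([90.94509888, 53.1627121 ]), np.float64(0.036487974257445654))
purple (array([-0.00138872,  0.00124266]), -1.9092397689819336, array([53.62478256, 48.75968933]), np.float64(0.039877057603971644))
```

View pics/top2.png

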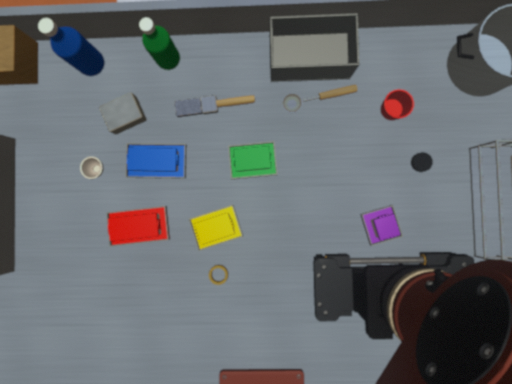

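All five tubs lie centred in their trays (within 2 mm), and the arm is clear of everything.

```bash
python3 -c "
from station import bot
print(bot.job_done())"
```

```text
the job is handed in; nothing more can be done
None
```

All five tubs are in the trays of their own colour, upright and within about 2 mm of centre by the last top-camera check, and the job is handed in at under 60 s of the 134 s allowed; the hand-in call returned no verdict.

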